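# Load the next ink cartridge into the sloping rail

### The job

One slim ink cartridge already waits at the bottom of the sloping rail. Take the other slim cartridge from the bench, set it on the open upper part of the rail with its snout pointing down the slope like the first, and let it slide into the clear tube until it rests against the back of the first one. Leave the wide cartridge, which does not fit, where it is.

Things in the scene. Friction and masses are not known exactly. Their poses are not given: they have to be found in the camera images.
- rack: Fixed slippery aluminium rail on feet; origin on the bench under its middle. It climbs along its +x at 25 degrees, 270 mm along the slope; y across, z vertical. Floor 35 mm above the bench at the lower stop. Lowest 120 mm: clear tube, 50 mm wide, 66 mm high inside. Upper 150 mm: open above, side guides 8 mm high, 50 mm apart at the tube, 64 mm at the top; a cartridge released there slides down.
- loading (a point): Point over the open upper part of the rail where the middle of a cartridge is when it rests there ready to slide: 28 mm above the rail floor measured square to it, 210 mm up the slope from the lower stop, 90 mm above the tube's mouth along the slope. Axes as rack (not tilted).
- seat (a point): Point fixed on the rail where the middle of the second cartridge is once it has slid fully home behind the first: 86 mm down the slope from loading. Axes as rack (not tilted).
- cartridge_mid (a point): Middle of the body (half-way up) of the slim grey cartridge to load: body 72 mm long (its x), 38 mm wide (its y), 56 mm high (its z), 120 g, with a black round snout 16 mm across and 8 mm long low on the -x end, a black panel above it; thin black ribs across the top near the plain +x end. It stands on the bench, 28 mm below this point.
- cartridge_snout (a point): Tip of that cartridge's snout: 44 mm towards -x and 8 mm below cartridge_mid in the cartridge's frame.
- first_back (a point): Point on the plain back (+x) face of the identical slim cartridge that is already in the tube, where the snout of the next one will touch. Its axes are that cartridge's: x up the slope, y across the rail, z square to the rail floor.
- wide_mid (a point): Middle of the wide cartridge on the bench, same look but 66 mm wide (72 mm long, 56 mm high): too wide for the rail, to be left alone.
Not all that is in view belongs to the job. Leave any orange look-alike of the part that bears cartridge_mid alone.

How it is judged:
At the end, for the whole second after the job is handed in: The slim cartridge rests in the rail with its middle within 15 mm of the seat and its snout tip within 15 mm of the back of the first cartridge (so it faces down the slope), the first is still within 15 mm of where it was, and the wide cartridge is within 30 mm of where it stood (distance between cartridge_mid and seat below 0.015 m and distance between cartridge_snout and first_back below 0.015 m and distance of first_back from where it was at the start of the episode below 0.015 m and distance of wide_mid from where it was at the start of the episode below 0.03 m); the robot touches nothing.
It fails at once if the wide cartridge is moved more than 30 mm (distance of wide_mid from where it was at the start of the episode above 0.03 m).
It also fails if it takes over 32 s, if anything falls off the work surface, if the arm or the gripper's body presses on something with over 40 N, if the wrist force passes 120 N, or if a joint passes its speed limit or range.

### The arm

A 6-joint arm with a two-finger parallel gripper is mounted at the origin on the work surface; the furniture and walls round the work are solid. World frame = base frame: x ahead of the robot, y to its left, z up, the work surface at z = 0. Lengths are in m, angles in rad, forces in N, time in s.
With the tool pointing down it reaches from about 0.35 to 0.85 m from the base axis. Payload 8.1 kg.
Tool frame: the origin (TCP) lies midway between the tips of the shut fingers; the grasp point (between the pads) lies 19 mm behind it (robot.grip_point_offset is the distance from the TCP to the grasp point, in m); z points along the fingers, y is the line along which they close (so a half turn about z gives the same grasp; the last joint's range is limited). The gripper opens to 93 mm and grips with 3 to 60 N. Pads are 15 mm wide; open, the fingers measure 128 mm over their backs; the gripper's body (75 mm by 188 mm) begins 65 mm behind the grasp point.
Start: joints at [-0.085, 0.13, 1.488, -0, 1.523, -0.085], TCP at [0.6, 0, 0.219] pointing down, gripper open.
Joint ranges: [-2.96, 2.96], [-0.89, 2.26], [0.02, 2.5], [-1.34, 4.48], [0, 2.73], [-2.66, 2.66]. Speed limits (rad/s): [2.39, 2.39, 2.79, 3.14, 3.14, 3.14].

### API

Orientations are given as a rotation vector (axis times angle).
In Python, from plant import robot, read_camera, job gives the robot as it stands.
- The arm moves only by the shell command python3 -m inch 'ROWS' [FORCE]. ROWS is JSON, one flat list of numbers, 5 for each row, row after row: the shift along the world's x, y, z in mm, then the turn about the world's z in degrees, then the opening in per cent of the stroke, from 0 (shut) to 100 (fully open). In form: [dx, dy, dz, yaw, hand, dx, dy, dz, yaw, hand, ...]. A call has 1 to 10 rows; each row is the pose to reach, as a shift and turn from the pose commanded when the call began; what a row does not reach only later rows make up. A row lasts 1/12 s, in which the tool goes at most 41.7 mm and 7.16 degrees, less where a joint would pass 70% of its speed; a pose out of reach is approached as far as the arm can. A call with a gripper value outside its range is refused whole. The fingers move at their own pace and stop on an object; FORCE is the grip in N (left out, the last holds). Time passes only in rows, so rows that repeat a pose let the fingers close. It gives the time, the measured TCP pose, the force, the opening and the grip force at its end, in the units of the state.
- robot.read_state(): the state, without advancing time (a new reading comes with each control period).
- read_camera(name): name is "scene" or "side" or "wrist"; returns a dict with "image" (384x512x3 uint8, blue, green, red), "K" (3x3 intrinsics, pixels), "extrinsics" (4x4, takes a point from world to camera coordinates); the wrist camera has in their place "mount" (4x4, takes a point from camera to tool coordinates, whose origin is the TCP and whose axes are the flange's). Camera axes: x right, y down, z forward; pixel columns grow to the right and rows downward; lengths in m; the calibration is good to about 2 mm. A picture is of the moment at which its call begins: read the wrist's pose just before it. There is no depth.
- job.close_job(): hands the job in; it is judged then, once.
The state is a dict: "t": time; "q": joint angles; "dq": joint speeds; "joint_torque": joint torques, N m; "tool_pos": TCP position; "orientation": TCP orientation; "force": force on the tool from outside, world axes, zero at the start; "wrist_torque": the same for the moment, N m; "opening": finger opening in m; "gripper_force": force on a finger pad.
Only numpy, scipy, OpenCV 4.12 (cv2) and the standard library are available. Lean on these libraries where they do the work, as an engineer would, in place of code of your own. Each camera call takes 0.05 s, during which the arm holds its last target. There are 200 camera calls.

## Working session

There is one attempt and no reset: what is moved stays moved. The work goes in short steps, Python scripts to look and compute and a shell command to move; the robot and the scene stay as the last step left them, time stands still between calls to the robot, and variables do not carry over. Pictures are saved under pics/ and viewed, at most 10 in all, crops included, and the job is handed in when it is done.

```bash
mkdir -p pics; ls; python3 - <<'E'
from plant import robot, read_camera
import cv2,numpy as np,pickle
d={n:read_camera(n) for n in("scene","side")}
pickle.dump(d,open('d0.pkl','wb'))
for n in d: cv2.imwrite(f'pics/{n}0.png',d[n]["image"]); print(n,d[n]["K"][0],np.round(np.array(d[n]["extrinsics"]),3).tolist())
E
```

```text
pics
scene [476.85723694   0.         248.98322771] [[0.536, -0.844, 0.022, -0.35], [-0.454, -0.31, -0.835, 0.286], [0.712, 0.438, -0.55, 0.793], [0.0, 0.0, 0.0, 1.0]]
side [493.60286116   0.         266.61147314] [[0.894, -0.449, -0.013, -0.47], [-0.278, -0.53, -0.801, 0.175], [0.352, 0.72, -0.598, 1.047], [0.0, 0.0, 0.0, 1.0]]
```

View pics/scene0.png

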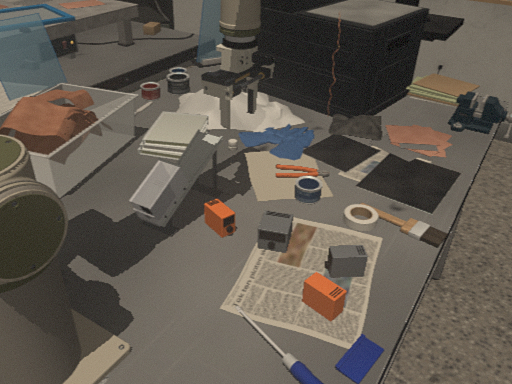

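View pics/side0.png

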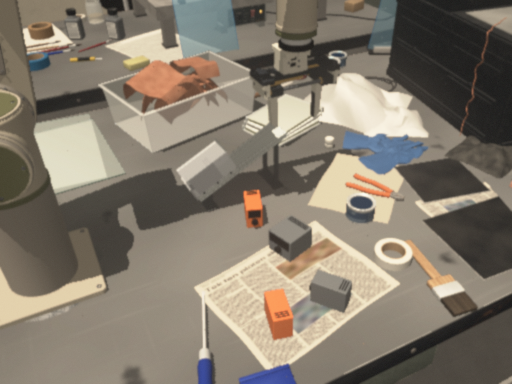

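Grey candidates: A at scene (275,231) / side (290,238), and B at scene (347,262) / side (330,290). The two orange ones are decoys. A looks wider, so I'll enlarge both views to check.

```bash
python3 - <<'E'
import cv2,numpy as np,pickle
d=pickle.load(open('d0.pkl','rb'))
a=cv2.resize(d['scene']['image'][200:290,240:380],None,fx=5,fy=5,interpolation=2)
b=cv2.resize(d['side']['image'][210:320,260:360],None,fx=4,fy=4,interpolation=2)
c=d['scene']['image'][130:230,125:225];c=cv2.resize(c,None,fx=4,fy=4,interpolation=2)
e=cv2.resize(d['side']['image'][120:205,170:330],None,fx=5,fy=5,interpolation=2)
cv2.imwrite('pics/c1.png',a);
o=np.zeros((440,800,3),np.uint8);o[:440,:400]=b;o[:400,400:]=c;cv2.imwrite('pics/c2.png',o)
cv2.imwrite('pics/c3.png',e)
E
```

```text
(no output)
```

View pics/c1.png

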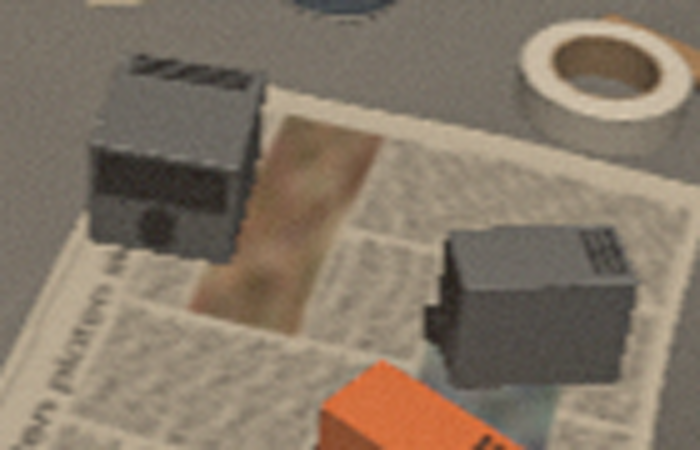

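View pics/c2.png

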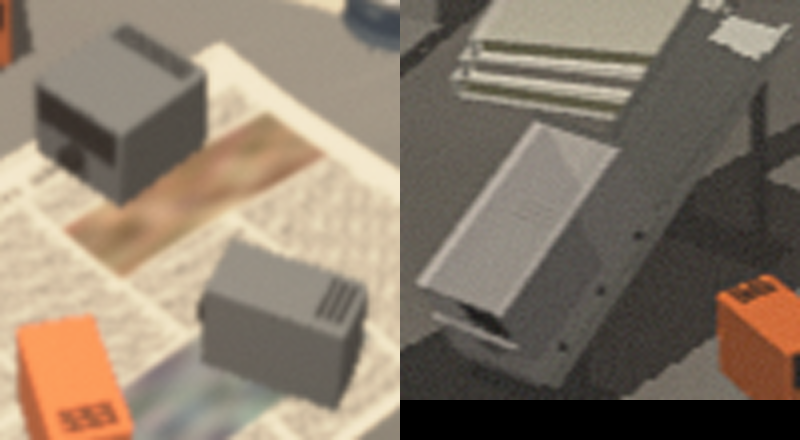

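View pics/c3.png

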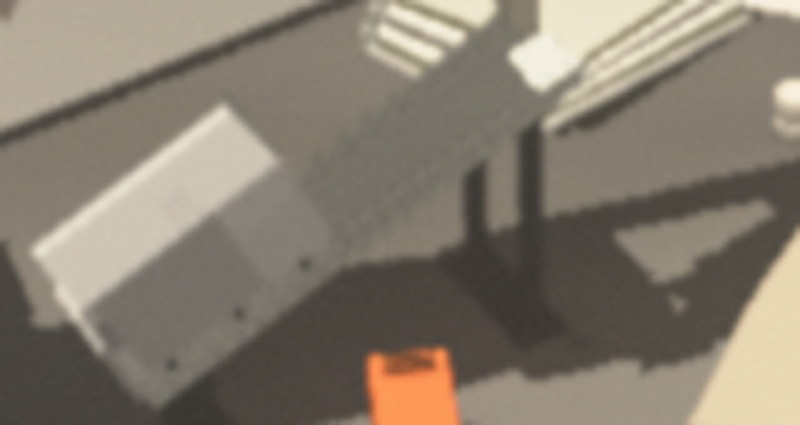

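B is the slim one: it is narrow across, and its snout points left in the scene at about (327,264). A is wide. The first cartridge shows in the lower part of the tube. Next I'll triangulate the cartridge's top corners, the tube corners and the bolts.

```bash
cat > h.py <<'E'
import numpy as np,cv2,pickle
def ray(c,p):
    K=np.array(c['K']);T=np.array(c['extrinsics']);R=T[:3,:3]
    return -R.T@T[:3,3], R.T@np.linalg.inv(K)@np.array([p[0],p[1],1.])
def plane(c,p,z):
    o,v=ray(c,p);return o+v*(z-o[2])/v[2]
def tri(c1,p1,c2,p2):
    o1,v1=ray(c1,p1);o2,v2=ray(c2,p2)
    s=np.linalg.lstsq(np.c_[v1,-v2],o2-o1,rcond=None)[0]
    a=o1+s[0]*v1;b=o2+s[1]*v2
    return (a+b)/2,np.linalg.norm(a-b)
E
python3 - <<'E'
from h import *
np.set_printoptions(precision=4,suppress=True)
d=pickle.load(open('d0.pkl','rb'));S,D=d['scene'],d['side']
f1=lambda x,y:(240+x/5-.4,200+y/5-.4)
f2=lambda x,y:(260+x/4-.4,210+y/4-.4)
f3=lambda x,y:(125+(x-400)/4-.4,130+y/4-.4)
f4=lambda x,y:(170+x/5-.4,120+y/5-.4)
for n,f,c,L in(("scene",f1,S,[(447,232),(610,228),(635,280),(455,293)]),("side",f2,D,[(237,238),(367,288),(353,332),(203,295)])):
    P=np.array([plane(c,f(*p),.056) for p in L]);print(n,P[:,:2].tolist(),P.mean(0))
    print([np.linalg.norm(P[i]-P[(i+1)%4]) for i in range(4)], 'x axis yaw',np.degrees(np.arctan2(*((P[1]+P[2]-P[0]-P[3])[[1,0]]))))
for n,a,b in(("mouthL",(538,122),(225,105)),("mouthR",(620,150),(278,158)),("lowL",(418,285),(33,250)),("b1",(563,346),(172,363)),("b2",(600,290),(240,313)),("b3",(639,235),(305,263)),("topR",(768,78),(545,92))):
    print(n,*tri(S,f3(*a),D,f4(*b)))
E
```

```text
scene [[0.48752573968290897, -0.2983564159240638], [0.5275854575262051, -0.3534123048703838], [0.5022027486052885, -0.37383567038470217], [0.45455600557767445, -0.31677286447586417]] [ 0.493  -0.3356  0.056 ]
[np.float64(0.06808767804349049), np.float64(0.032579069524703), np.float64(0.07433959872994474), np.float64(0.0377646520469999)] x axis yaw -51.96519414912389
side [[0.49248519746918434, -0.2968178546323449], [0.5302727364055518, -0.3537760302758076], [0.5086588762991765, -0.3737937968798613], [0.4583330906711593, -0.32157809743438326]] [ 0.4974 -0.3365  0.056 ]
[np.float64(0.06835299460520394), np.float64(0.029459632185625306), np.float64(0.07252009354418705), np.float64(0.042183361913906314)] x axis yaw -51.09328981092521
mouthL [0.4422 0.1097 0.1489] 0.001393009813848172
mouthR [0.4466 0.0544 0.1475] 0.002379632236765493
lowL [0.3385 0.1091 0.0971] 0.002105480514622761
b1 [0.3829 0.0496 0.0535] 0.001549771262222615
b2 [0.4208 0.0536 0.068 ] 0.0014029547147825974
b3 [0.4556 0.0522 0.087 ] 0.001429003060806299
topR [0.5899 0.0586 0.1345] 0.01417925770646234
```

```bash
python3 -m inch '[-105,-336,0,-51.5,65,-105,-336,0,-51.5,65,-105,-336,0,-51.5,65,-105,-336,0,-51.5,65,-105,-336,0,-51.5,65,-105,-336,0,-51.5,65,-105,-336,0,-51.5,65,-105,-336,0,-51.5,65,-105,-336,0,-51.5,65,-105,-336,0,-51.5,65]' 10
python3 -m inch '[0,0,0,0,65,0,0,0,0,65,0,0,0,0,65]'
python3 - <<'E'
from h import *
from plant import robot,read_camera
s=robot.read_state();w=read_camera('wrist');w['s']=s;pickle.dump(w,open('w1.pkl','wb'));cv2.imwrite('pics/w1.png',w['image'])
print(np.round(s['tool_pos'],4),np.round(s['orientation'],3),robot.grip_point_offset,np.round(w['mount'],3).tolist())
d=pickle.load(open('d0.pkl','rb'));S,D=d['scene'],d['side']
for n,p,q,z in(('A',(275,231),(290,238),.028),('or1',(325,297),(279,313),.028),('or2',(220,218),(254,209),.028)):
    print(n,plane(S,p,z).round(3),plane(D,q,z).round(3))
for n,a,b in(('stackcorner',(139,146),(243,131)),('white',(213,139),(278,132))): print(n,*tri(S,a,D,b))
E
```

```text
t: 0.93
tool_pos: [0.4927, -0.34, 0.2179]
orientation: [2.968, 1.028, -0.002]
force: [-0.6, 0.3, 0.2]
opening: 0.0606
gripper_force: 0.0
t: 1.18
tool_pos: [0.4955, -0.3346, 0.2184]
orientation: [-2.964, -1.038, -0.0]
force: [-0.6, 0.8, 0.0]
opening: 0.0603
gripper_force: 0.0
[ 0.4955 -0.3346  0.2184] [-2.964 -1.038 -0.   ] 0.0188 [[-0.0, -0.962, -0.274, 0.075], [1.0, -0.0, 0.001, 0.0], [-0.001, -0.274, 0.962, -0.165], [0.0, 0.0, 0.0, 1.0]]
A [ 0.501 -0.165  0.028] [ 0.502 -0.164  0.028]
or1 [ 0.379 -0.343  0.028] [ 0.383 -0.337  0.028]
or2 [ 0.472 -0.035  0.028] [ 0.475 -0.034  0.028]
stackcorner [0.62030915 0.35083959 0.02130536] 0.02394350524130733
white [0.59499296 0.0712982  0.15010184] 0.0029984449609831323
```

View pics/w1.png

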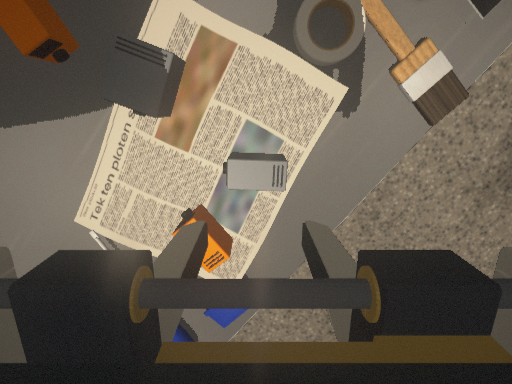

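Here the cartridge sits at about (256,174) in the wrist view, with its snout at the left (224,170). Its length runs along the closing line, so the tool needs another +90° turn. I'll measure from this view.

```bash
cat >> h.py <<'E'
def wcam(w):
    from scipy.spatial.transform import Rotation as Ro
    T=np.eye(4);T[:3,:3]=Ro.from_rotvec(w['s']['orientation']).as_matrix();T[:3,3]=w['s']['tool_pos']
    return dict(K=w['K'],extrinsics=np.linalg.inv(T@np.array(w['mount'])))
E
python3 - <<'E'
from h import *
w=pickle.load(open('w1.pkl','rb'));c=wcam(w)
g=w['image'][145:200,215:295].mean(2)
m=((g>95)&(g<150)).astype(np.uint8);
print(g[25].round().astype(int).tolist());print(g[:,35].round().astype(int).tolist())
P=np.array([plane(c,p,.056) for p in[(228,160),(285,160),(287,191),(226,190)]]);print(P.round(4).tolist(),P.mean(0))
print([np.linalg.norm(P[i]-P[(i+1)%4]).round(4) for i in range(4)],np.degrees(np.arctan2(*((P[1]+P[2]-P[0]-P[3])[[1,0]]))))
E
```

```text
[201, 163, 164, 203, 205, 205, 203, 183, 80, 78, 80, 86, 123, 161, 161, 161, 164, 162, 158, 160, 160, 161, 158, 158, 158, 157, 158, 156, 158, 158, 157, 158, 158, 158, 154, 157, 158, 156, 156, 157, 154, 153, 153, 153, 155, 154, 154, 153, 153, 151, 153, 154, 151, 152, 151, 151, 152, 149, 96, 91, 149, 147, 91, 87, 131, 145, 126, 82, 118, 148, 147, 128, 191, 150, 186, 130, 165, 158, 177, 202]
[151, 152, 153, 156, 153, 152, 153, 141, 77, 82, 79, 76, 78, 77, 89, 129, 157, 154, 156, 155, 155, 156, 156, 157, 157, 157, 157, 156, 153, 159, 156, 156, 159, 157, 156, 160, 160, 159, 157, 160, 159, 159, 158, 162, 149, 138, 142, 143, 146, 146, 142, 141, 138, 134, 131]
[[0.4909, -0.299, 0.056], [0.5325, -0.3511, 0.056], [0.5052, -0.3774, 0.056], [0.4603, -0.3191, 0.056]] [ 0.4972322  -0.33667391  0.056     ]
[np.float64(0.0667), np.float64(0.0379), np.float64(0.0736), np.float64(0.0366)] -51.931410444419825
```

```bash
python3 -m inch '[1,-1,0,90,54,1,-1,0,90,54,1,-1,0,90,54,1,-1,0,90,54,1,-1,0,90,54,1,-1,0,90,54,1,-1,0,90,54,1,-1,0,90,54,1,-1,0,90,54,1,-1,0,90,54]'
python3 -m inch '[0,0,0,26,54,0,0,0,26,54,0,0,0,26,54,0,0,-40,26,54,0,0,-80,26,54,0,0,-80,26,54,0,0,-80,26,54]'; python3 - <<'E'
from h import *
from plant import robot,read_camera
s=robot.read_state();w=read_camera('wrist');w['s']=s;pickle.dump(w,open('w2.pkl','wb'));cv2.imwrite('pics/w2.png',w['image'])
from scipy.spatial.transform import Rotation as Ro
y=Ro.from_rotvec(s['orientation']).as_matrix()[:,1]
print(s['tool_pos'],np.degrees(np.arctan2(y[1],y[0])),np.round(s['q'],2))
E
```

```text
t: 2.07
tool_pos: [0.4967, -0.3356, 0.2187]
orientation: [1.789, 2.583, 0.0]
force: [-0.1, 0.9, -0.3]
opening: 0.0501
gripper_force: 0.0
t: 2.65
tool_pos: [0.4947, -0.3345, 0.1363]
orientation: [-1.17, -2.909, -0.003]
force: [0.3, 0.9, 1.0]
opening: 0.0502
gripper_force: 0.0
[ 0.49465896 -0.33450628  0.13632376] 46.1705607508319 [-0.68  0.18  1.58  0.    1.38 -1.49]
```

View pics/w2.png

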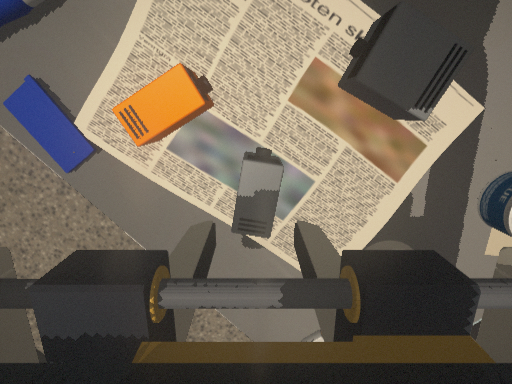

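The cartridge is at (258,192) in the wrist view, snout up at (263,150), and about 8° off the tool axis. I'll correct the yaw by -8° and go down to grip.

```bash
python3 -m inch '[2,-2,0,-7,54,2,-2,-20,-8,54,2,-2,-55,-8,54,2,-2,-85,-8,54,2,-2,-105,-8,54,2,-2,-116,-8,54,2,-2,-116,-8,54,2,-2,-116,-8,54]' 12
python3 -m inch '[0,0,0,0,20,0,0,0,0,20,0,0,0,0,20,0,0,0,0,20,0,0,0,0,20,0,0,0,0,20]' 12
```

```text
t: 3.37
tool_pos: [0.4994, -0.3398, 0.0249]
orientation: [1.373, 2.823, -0.001]
force: [-0.6, -0.3, 0.6]
opening: 0.0501
gripper_force: 0.0
t: 3.87
tool_pos: [0.4996, -0.3401, 0.0252]
orientation: [1.373, 2.821, -0.001]
force: [-0.8, 0.7, 7.1]
opening: 0.0382
gripper_force: 11.9
```

```bash
python3 -m inch '[0,0,30,0,20,0,0,70,0,20,0,0,110,0,20,0,0,150,0,20,0,0,190,0,20,5,35,215,7,20,10,75,215,14,20,15,115,215,21,20,20,155,215,28,20,25,195,215,35,20]'
python3 -m inch '[4,38,0,7,20,8,76,0,14,20,11,114,0,18.7,20,14,152,0,18.7,20,14,190,0,18.7,20,14,220,0,18.7,20,14,230,0,18.7,20,14,230,0,18.7,20,14,230,0,18.7,20,14,230,0,18.7,20]'
python3 - <<'E'
from h import *
from plant import robot,read_camera
s=robot.read_state();w=read_camera('wrist');w['s']=s;S=read_camera('scene');D=read_camera('side');pickle.dump((w,S,D),open('w3.pkl','wb'));cv2.imwrite('pics/w3.png',w['image'])
from scipy.spatial.transform import Rotation as Ro
y=Ro.from_rotvec(s['orientation']).as_matrix()[:,1]
print(s['tool_pos'],np.degrees(np.arctan2(y[1],y[0])),np.round(s['q'],2))
E
```

```text
t: 4.7
tool_pos: [0.523, -0.1424, 0.2388]
orientation: [0.453, 3.107, -0.001]
force: [1.0, 0.4, -0.6]
opening: 0.038
gripper_force: 11.9
t: 5.53
tool_pos: [0.5371, 0.0848, 0.2379]
orientation: [-0.049, 3.141, -0.001]
force: [-0.0, -0.2, -1.5]
opening: 0.038
gripper_force: 11.9
[0.53713543 0.08475115 0.23787045] 91.7744463702027 [ 0.06 -0.03  1.62 -0.    1.55 -1.54]
```

View pics/w3.png

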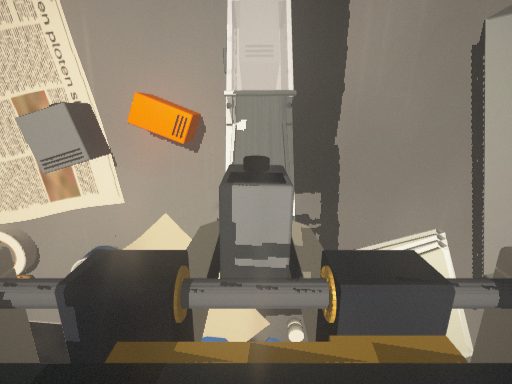

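The rail runs almost straight up in this image: tube mouth edge from (226,93) to (296,93), tube sides meeting the top border at (229,0) and (290,0), and the held cartridge's snout at (257,163). I'll work out the rail's centre line and yaw.

```bash
python3 - <<'E'
from h import *
w,S,D=pickle.load(open('w3.pkl','rb'));c=wcam(w);t=np.tan(np.radians(25))
def sl(p):
    o,v=ray(c,p);n=np.array([-t,0,1]);q=np.array([.4444,.082,.148]);return o+v*(n@(q-o))/(n@v)
P=[sl(p) for p in[(226,93),(296,93),(229,0),(290,0)]]
for p in P: print(p.round(4))
a=(P[0]+P[1])/2;b=(P[2]+P[3])/2;d=a-b;print('mouth mid',a,'yaw',np.degrees(np.arctan2(d[1],d[0])),np.degrees(np.arctan2(*(-(P[1]-P[0])[[0]],(P[1]-P[0])[1]))))
print('centre y at x=.54',a[1]+d[1]/d[0]*(.54-a[0]))
print('snout', plane(c,(257,165),w['s']['tool_pos'][2]-.005).round(4))
E
```

```text
[0.4472 0.0568 0.1493]
[0.4453 0.1163 0.1484]
[0.366  0.0555 0.1114]
[0.364  0.1104 0.1105]
mouth mid [0.44627754 0.08655146 0.14887551] yaw 2.5317698660261874 [1.8113584]
centre y at x=.54 0.09069553817405643
snout [0.4924 0.084  0.2329]
```

```bash
python3 -m inch '[3,3,-30,0,20,3,3,-55,0,20,3,3,-70,0,20,3,3,-76,0,20,3,3,-76,0,20,3,3,-76,0,20]' 7
python3 -m inch '[0,0,-3,0,20,0,0,-5,0,20,0,0,-7,0,20,0,0,-7,0,20]'
python3 -m inch '[0,0,-2,0,20,0,0,-3,0,20,0,0,-4,0,20,0,0,-4,0,20]'
```

```text
t: 6.18
tool_pos: [0.5403, 0.0884, 0.1623]
orientation: [-0.048, 3.141, -0.0]
force: [0.3, -0.7, -0.7]
opening: 0.0382
gripper_force: 6.9
t: 6.52
tool_pos: [0.5401, 0.089, 0.1548]
orientation: [-0.05, 3.141, 0.0]
force: [-0.4, 0.1, -0.9]
opening: 0.0382
gripper_force: 6.9
t: 6.85
tool_pos: [0.54, 0.0889, 0.1514]
orientation: [-0.05, 3.141, -0.0]
force: [-3.8, -0.7, 4.6]
opening: 0.0379
gripper_force: 7.0
```

```bash
python3 -m inch '[0,0,-1,0,20,0,0,-2,0,20,0,0,-3,0,20,0,0,-3,0,20]' 5
python3 -m inch '[0,0,-1,0,20,0,0,-2,0,20,0,0,-3,0,20,0,0,-3,0,20]'
python3 - <<'E'
from h import *
from plant import robot,read_camera
a=read_camera('scene')['image'][90:220,130:260];b=read_camera('side')['image'][80:210,180:310]
cv2.imwrite('pics/s4.png',cv2.resize(np.hstack([a,b]),None,fx=3,fy=3,interpolation=2))
E
```

```text
t: 7.18
tool_pos: [0.54, 0.0889, 0.1479]
orientation: [-0.05, 3.141, -0.0]
force: [-3.4, -1.7, 4.8]
opening: 0.0381
gripper_force: 5.0
t: 7.52
tool_pos: [0.5399, 0.089, 0.1444]
orientation: [0.05, -3.141, 0.0]
force: [-3.7, -1.7, 3.5]
opening: 0.0379
gripper_force: 5.0
```

View pics/s4.png

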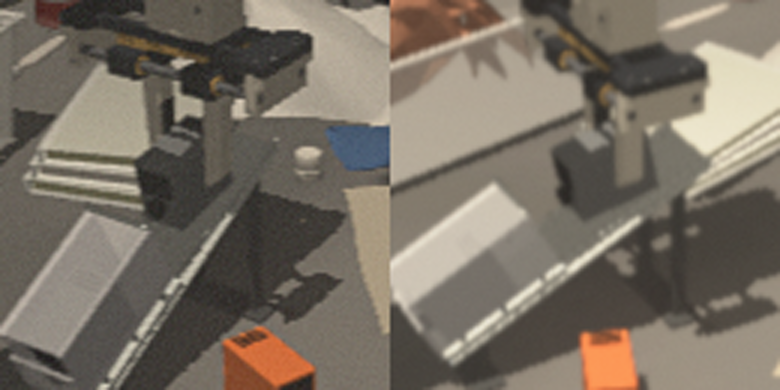

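The cartridge is pivoted nose-down and lies nearly flat on the open rail, aligned with it. I'll release it now.

```bash
python3 -m inch '[0,0,0,0,48,0,0,0,0,65,0,0,0,0,65,0,0,0,0,65,0,0,0,0,65,0,0,0,0,65]'
python3 -m inch '[0,0,20,0,65,0,0,50,0,65,0,0,90,0,65,0,0,130,0,65,0,0,130,0,65,0,0,130,0,65]'
python3 - <<'E'
from h import *
from plant import robot,read_camera
a=read_camera('scene')['image'][90:220,130:260];b=read_camera('side')['image'][80:210,180:310]
cv2.imwrite('pics/s5.png',cv2.resize(np.hstack([a,b]),None,fx=3,fy=3,interpolation=2))
E
```

```text
t: 8.12
tool_pos: [0.54, 0.0891, 0.1446]
orientation: [-0.05, 3.141, 0.0]
force: [-0.1, 0.5, -0.4]
opening: 0.0603
gripper_force: 0.0
t: 8.62
tool_pos: [0.5419, 0.0892, 0.2784]
orientation: [-0.05, 3.134, 0.001]
force: [-0.1, -0.7, 0.3]
opening: 0.06
gripper_force: 0.0
```

View pics/s5.png

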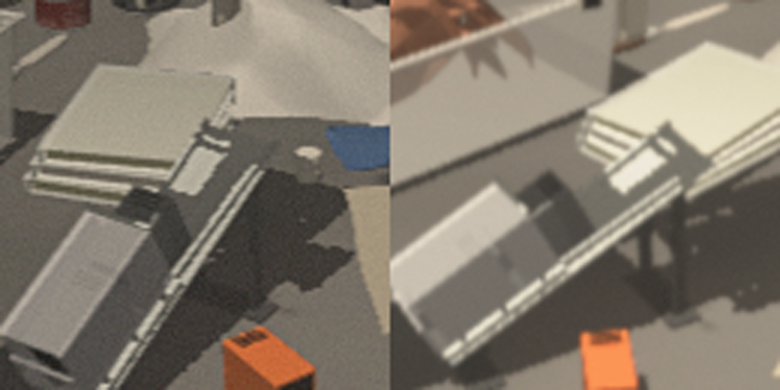

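The cartridge has slid into the tube, with its back end protruding from the mouth at about (550,200) in the right half. I'll compare the changed pixels with where a seated body should project.

```bash
python3 - <<'E'
from h import *
from plant import robot,read_camera
d=pickle.load(open('d0.pkl','rb'))
th=np.radians(25);yw=np.radians(2);ex=np.array([np.cos(th)*np.cos(yw),np.cos(th)*np.sin(yw),np.sin(th)]);ey=np.array([-np.sin(yw),np.cos(yw),0]);ez=np.cross(ex,ey)
mouth=np.array([.4455,.0845,.1482])-68*ez/1000   # floor at s=120
for n in('scene','side'):
    c=read_camera(n);T=np.array(c['extrinsics']);im=c['image'].astype(int)
    df=np.abs(cv2.GaussianBlur(c['image'],(3,3),0).astype(int)-cv2.GaussianBlur(d[n]['image'],(3,3),0)).sum(2)>45
    def hull(s0,s1):
        P=np.array([mouth+((s-120)*ex+y*ey+z*ez)/1000 for s in(s0,s1) for y in(-19,19) for z in(0,56)])
        q=(T[:3,:3]@P.T).T+T[:3,3];u=(np.array(c['K'])@q.T).T;u=u[:,:2]/u[:,2:]
        m=np.zeros(df.shape,np.uint8);cv2.fillConvexPoly(m,cv2.convexHull(u.round().astype(np.int32)),1);return m>0
    # fraction changed in the protruding slab as a function of s
    near=hull(60,260)
    for off in(-20,-10,0,10,20,30):
        m=hull(88+off,160+off);print(n,off,'IoU',round((m&df&near).sum()/(m|(df&near)).sum(),3))
    print('slabs',[(s,round(df[hull(s,s+6)&~hull(40,s)].mean(),2)) for s in range(124,220,8)])
    print({k:int(df[y0:y1,x0:x1].sum()) for k,(y0,y1,x0,x1) in ({'A':(210,255,255,298)} if n=='scene' else {'A':(215,262,266,314)}).items()})
E
```

```text
scene -20 IoU 0.096
scene -10 IoU 0.173
scene 0 IoU 0.262
scene 10 IoU 0.274
scene 20 IoU 0.315
scene 30 IoU 0.36
slabs [(124, np.float64(0.41)), (132, np.float64(0.81)), (140, np.float64(0.89)), (148, np.float64(0.98)), (156, np.float64(0.48)), (164, np.float64(0.16)), (172, np.float64(0.4)), (180, np.float64(0.44)), (188, np.float64(0.48)), (196, np.float64(0.46)), (204, np.float64(0.51)), (212, np.float64(0.42))]
{'A': 0}
side -20 IoU 0.281
side -10 IoU 0.39
side 0 IoU 0.476
side 10 IoU 0.46
side 20 IoU 0.394
side 30 IoU 0.342
slabs [(124, np.float64(0.84)), (132, np.float64(0.89)), (140, np.float64(0.95)), (148, np.float64(0.97)), (156, np.float64(0.83)), (164, np.float64(0.06)), (172, np.float64(0.05)), (180, np.float64(0.07)), (188, np.float64(0.26)), (196, np.float64(0.5)), (204, np.float64(0.46)), (212, np.float64(0.46))]
{'A': 0}
```

Both views put the back end at about 160 mm up the slope, exactly the seated position. The wide cartridge hasn't moved, and the gripper is clear.

```bash
python3 -c "
from plant import job
print(job.close_job())"
```

```text
the job is handed in; nothing more can be done
None
```

The slim cartridge slid into the tube snout-first and, by my image check, rests behind the first one with the wide cartridge unmoved; I handed the job in at about 9 s, and no verdict came back.

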